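# Clamp the service sheets in a lever arch file

## Task

Lift the lever of the open file so that the rings spring open, slide the loose steel compressor bar down over the two posts and push it gently until it bears on the sheets and stays there by itself, then press the lever right down so that the rings are locked shut. Work the rings by the lever only, use no more force than the parts need, and leave the other things on the shelf alone.

Things in the scene. Friction and masses are not known exactly. Their poses are not given: they have to be found in the camera images.
- file: black A5 lever arch file lying open and flat; fixed. Origin: on the tray, midway between the two posts; x along the spine to the lever's free end, y to the spine and opened front cover. Covers 3 mm thick, 235 mm along x: back cover y -140 to 62 mm, spine to 114, front cover 116 to 316. Mechanism base plate x -75 to 75, y -7 to 62, top at z 5 mm; lever pivot at x -5, y 51, z 22 mm
- post_near (a point): tip of one round steel post, 4 mm thick, domed, upright: file x -40, y 0, tip at z 50 mm
- post_far (a point): tip of the like post at the lever's free end: file x +40, y 0, z 50 mm
- arches: the two ring arches, one 4 mm steel wire hinged along the file's line y 28, z 8 mm, standing at x -40 and +40 (origin on that line at x 0). Shut, they rise to z 66 mm and come down on the post tips. Open, they lean back by 0.6 rad, tips at y 29, z 60 mm, and the posts are free from above. The lever drives them; not to be pushed or pulled
- lever (a joint): angle of the lever, rad: 0 down with the rings locked shut (start), 0.95 right up with the rings open. Over-centre spring, dead point at 0.22: below it the lever pulls itself down, above it it springs up and stays up. At the finger tab it takes about 5 N to lift and about 8 N square to it (up to 15 N if pushed straight down) to press down
- handle: the lever: steel strip 12 mm wide, 6 mm thick, with a finger tab 14 mm wide at its free end (63 to 98 mm from the pivot). Origin at the pivot; x along the strip to the free end, y across it, z out of its top face. Lying down it points along the file's x, its top at z 25 mm and at least 10 mm free beneath the tab
- lever_tab (a point): middle of the top face of the lever's finger tab, 82 mm from the pivot
- papers: pile of punched A5 sheets on the posts, file x -105 to 105, y -136 to 12 mm. Origin at the foot of the pile, 5 mm above the tray, in its middle: it does not tell the height. The top lies anywhere from 20 to 38 mm above the tray, to be found by touch or sight. It is springy: it gives 3.5 mm under about 5 N, then is hard
- bar: loose compressor bar on the front cover: steel channel 118 (its x) x 22 (y) x 10 mm, floor 4 mm, flanges up along both long edges, about 77 g. Origin: centre of underside. Through holes at x -40 and +40, 7 mm along x, y -3 to +5 mm; a sprung wire above the floor covers them from y 0 up, yields 3.5 mm to +y (1.5 N/mm) and grips the posts: it takes 1 to 5 N to slide and does not drop. Fits either way round
- bottle: blue plastic bottle with a twist cap, 72 mm across, 210 mm tall; origin at its foot. Leave alone
- bowl: white ceramic bowl, 140 mm across, 55 mm tall; origin at its foot. Leave alone
- scoop: orange plastic scoop, pan 110 x 75 x 45 mm, 95 mm handle to its -x; origin under the pan. Leave alone
- clamp: small grey vice-style clamp, 130 x 60 x 60 mm; origin under its base. Leave alone
Not all that is in view belongs to the job. Of the things shaped like the bar, the steel one is meant.

How it is judged:
By the outcome, as a careful person would: the job done as asked, in the order asked, and still so for the second after the job is handed in, with the robot touching nothing.
It also fails if it takes over 72 s, if anything falls off the work surface, if the arm or the gripper's body presses on something with over 40 N, if the wrist force passes 120 N, or if a joint passes its speed limit or range.

## Robot

A 6-joint arm with a two-finger parallel gripper is mounted at the origin on the work surface. World frame = base frame: x ahead of the robot, y to its left, z up, the work surface at z = 0. Lengths are in m, angles in rad, forces in N, time in s.
With the tool pointing down it reaches from about 0.35 to 0.975 m from the base axis. Payload 4.9 kg.
Tool frame: the origin (TCP) lies between the finger pads; the fingertips stand 22 mm ahead of it and the grasp point (between the pads) lies 3 mm ahead of it; z points along the fingers, y is the line along which they close (so a half turn about z gives the same grasp; the last joint's range is limited). The gripper opens to 85 mm and grips with 20 to 120 N. Pads are 22 mm wide; open, the fingers measure 114 mm over their backs; the gripper's body (76 mm by 85 mm) begins 54 mm behind the grasp point. The pads swing forward as they close: fully open they stand 13 mm farther back than shut.
Start: joints at [-1.358, 0.053, 1.613, -0, 1.476, -0.119], TCP at [0.204, -0.591, 0.253] pointing down, gripper open.
Joint ranges: [-3.01, 3.01], [-1.01, 2.22], [0.06, 2.58], [-1.02, 4.17], [0.09, 2.62], [-3.14, 3.14]. Speed limits (rad/s): [2.57, 2.57, 3.14, 3.14, 3.14, 3.14].

## Interface

Orientations are given as a unit quaternion [w, x, y, z].
In Python, from plant import state, grab_frame, get_calibration, job_done, recognise, regions_of gives the robot as it stands.
- The arm moves only by the tool apply_moves, never from a script. Its argument "targets" is a list of rows, each an object with "translation": the shift along the tool's x, y, z normalised to -1 to 1, where 1 is 100 mm, a list of three; "twist": the turn about the tool's z normalised to -1 to 1, where 1 is 0.1 rad; "hand": the opening, from 0 (shut) to 1 (fully open). A call has 1 to 8 rows; each row shifts and turns the commanded pose from where the row before left it, along the tool's axes as they then stand; what a row does not reach is not made up. A row lasts 1/10 s, in which the tool goes at most 50 mm and 8.59 degrees, less where a joint would pass 70% of its speed; a pose out of reach is approached as far as the arm can. A call with a number of a shift or a turn outside -1 to 1 is refused whole. A call with a gripper value outside its range is refused whole. The fingers move at their own pace and stop on an object; the grip force is fixed at half the most. Time passes only in rows, so rows that do not move let the fingers close. It gives the time, the measured TCP pose, the force, the opening and the grip force at its end, in the units of the state.
- state(): the state, without advancing time (a new reading comes with each control period).
- grab_frame(name): name is "scene" or "top" or "wrist"; returns the picture (384x512x3 uint8, red, green, blue); there is no depth.
- get_calibration(name): a dict with "camera_matrix" (3x3 intrinsics, pixels), "D" ([k1, k2, p1, p2, k3] as OpenCV has them; the pictures are not rectified), "pose" (4x4, takes a point from camera to world coordinates). Camera axes: x right, y up, looking along -z (the intrinsics and any distortion apply to the point x, -y, -z); pixel columns grow to the right and rows downward; lengths in m; the calibration is good to about 2 mm. A picture is of the moment at which its call begins: read the wrist's pose just before it. get_calibration takes no time and is no camera call; for the wrist camera it gives the pose at the moment of the call.
- job_done(): hands the job in; it is judged then, once.
Trained networks look in the newest picture that a camera, given by its name, has taken for a name from the list of things; names that differ only in an ending like _2 or _b are one class to them, and where a whole thing is asked for, a point or a joint stands for the part that bears it (a point fixed in the world has none). Each returns a list of dicts, best first, with "score" (0 to 1); they miss things now and then, are a little off and sometimes report something else, mostly with a low value. They report only what shows in the picture. A call takes as long as a camera call. They do not tell look-alikes from the thing itself.
- recognise(camera, query): "point" ([x, y, z] in m, in world coordinates, good to about 4 mm: the middle of the surface that is visible of it).
- regions_of(camera, query): "pixels" (384x512 bool, what is visible of it).
The state is a dict: "time": time; "joint_pos": joint angles; "joint_vel": joint speeds; "joint_efforts": joint torques, N m; "tool_pos": TCP position; "tool_rot": TCP orientation; "contact_force": force on the tool from outside, world axes, zero at the start; "ft_torque": the same for the moment, N m; "gripper_width": opening from 0.0 (shut) to 1.0 (fully open); "grasp_force": force on a finger pad.
Only numpy, scipy, OpenCV 4.12 (cv2) and the standard library are available. Lean on these libraries where they do the work, as an engineer would, in place of code of your own. Each camera call takes 0.05 s, during which the arm holds its last target. There are 200 camera calls.

## Working session

There is one attempt and no reset: what is moved stays moved. The work goes in short steps, Python scripts to look and compute and a tool call to move; the robot and the scene stay as the last step left them, time stands still between calls to the robot, and variables do not carry over. Pictures are saved under pics/ and viewed, at most 10 in all, crops included, and the job is handed in when it is done.

Besides the shell and the picture viewer there is one more tool, called after "Call:" in YAML: its name, and indented under it one key for each argument. apply_moves: Moves the arm, as the interface text tells. Its arguments: {"type":"object","properties":{"targets":{"type":"array"}},"required":["targets"]}

```bash
mkdir -p pics; ls
python3 - <<'E'
from plant import *
import cv2,numpy as np
s=state();print({k:np.round(v,3).tolist() for k,v in s.items()})
for c in("scene","top"):
    im=grab_frame(c);cv2.imwrite(f"pics/{c}0.png",im[:,:,::-1])
    K=get_calibration(c);print(c,np.round(K["camera_matrix"],1).tolist(),K["D"],np.round(K["pose"],3).tolist())
    for q in("bar","lever_tab","handle","post_near","post_far","papers","file","arches"):
        print(q,[(round(d["score"],2),np.round(d["point"],3).tolist()) for d in recognise(c,q)])
E
```

```text
pics
{'time': 0.0, 'joint_pos': [-1.358, 0.053, 1.614, -0.0, 1.476, -0.119], 'joint_vel': [0.001, 0.0, 0.001, 0.001, -0.001, 0.002], 'joint_efforts': [-0.0, -39.368, -37.018, -0.0, 0.007, 0.0], 'tool_pos': [0.203, -0.59, 0.252], 'tool_rot': [-0.001, 0.986, 0.165, -0.0], 'contact_force': [0.595, -0.661, 0.147], 'ft_torque': [0.029, -0.007, 0.023], 'grasp_force': 0.0, 'gripper_width': 1.002}
scene [[477.5, 0.0, 253.6], [0.0, 477.5, 192.1], [0.0, 0.0, 1.0]] [-0.1521654  0.         0.         0.         0.       ] [[-0.651, -0.636, 0.414, 1.138], [0.759, -0.538, 0.366, 0.524], [-0.01, 0.553, 0.833, 1.236], [0.0, 0.0, 0.0, 1.0]]
bar [(0.75, [0.309, 0.269, 0.006]), (0.67, [0.766, -0.044, 0.005]), (0.57, [0.789, 0.136, 0.006]), (0.44, [0.509, -0.095, 0.028])]
lever_tab [(0.47, [0.566, 0.003, 0.026]), (0.39, [0.587, 0.482, 0.015])]
handle [(0.74, [0.51, -0.094, 0.025]), (0.71, [0.454, -0.443, 0.024])]
post_near [(0.78, [0.539, 0.055, 0.006])]
post_far [(0.62, [0.514, -0.014, 0.026])]
papers [(0.85, [0.508, -0.093, 0.025]), (0.5, [0.428, 0.477, 0.047])]
file [(0.57, [0.541, 0.053, 0.004]), (0.41, [0.588, 0.479, 0.016])]
arches [(0.54, [0.512, -0.014, 0.03])]
top [[465.8, 0.0, 253.8], [0.0, 465.8, 190.2], [0.0, 0.0, 1.0]] [-0.12223623  0.          0.          0.          0.        ] [[0.023, 0.981, -0.191, 0.27], [-1.0, 0.023, 0.001, 0.029], [0.006, 0.191, 0.982, 1.514], [0.0, 0.0, 0.0, 1.0]]
bar [(0.79, [0.763, -0.043, 0.007]), (0.63, [0.784, 0.132, 0.007]), (0.55, [0.308, 0.269, 0.005]), (0.53, [0.574, 0.14, 0.009])]
lever_tab []
handle [(0.5, [0.592, 0.481, 0.008]), (0.43, [0.56, 0.002, 0.026])]
post_near [(0.95, [0.523, 0.039, 0.003]), (0.51, [0.492, -0.098, 0.031])]
post_far [(0.82, [0.524, 0.038, 0.005])]
papers [(0.58, [0.494, -0.1, 0.031])]
file [(0.77, [0.523, 0.035, 0.002])]
arches [(0.52, [0.518, -0.013, 0.019]), (0.34, [0.633, -0.416, 0.131])]
```

View pics/top0.png

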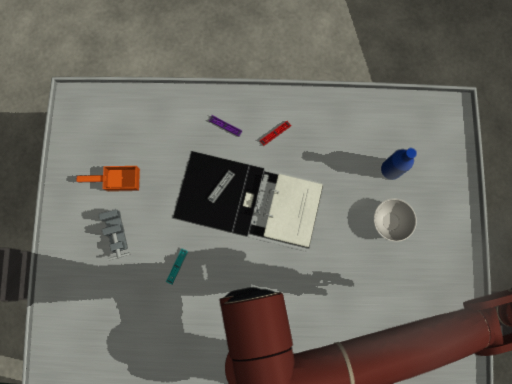

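View pics/scene0.png

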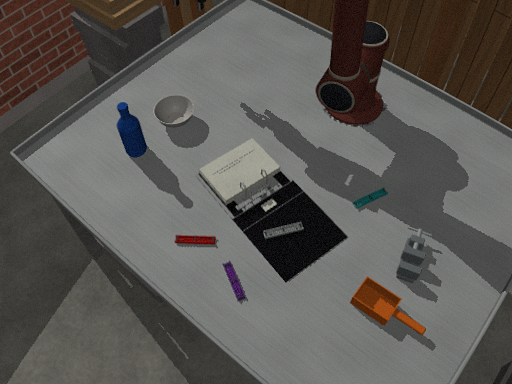

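Run:
```python
import cv2,numpy as np
a=cv2.imread("pics/top0.png")[140:260,165:335]; b=cv2.imread("pics/scene0.png")[130:290,190:360]
a=cv2.resize(a,(680,480),interpolation=3);cv2.imwrite("pics/topc.png",a)
cv2.imwrite("pics/scenec.png",cv2.resize(b,None,fx=3.7,fy=3.7,interpolation=3))
```

```text
(no output)
```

View pics/topc.png

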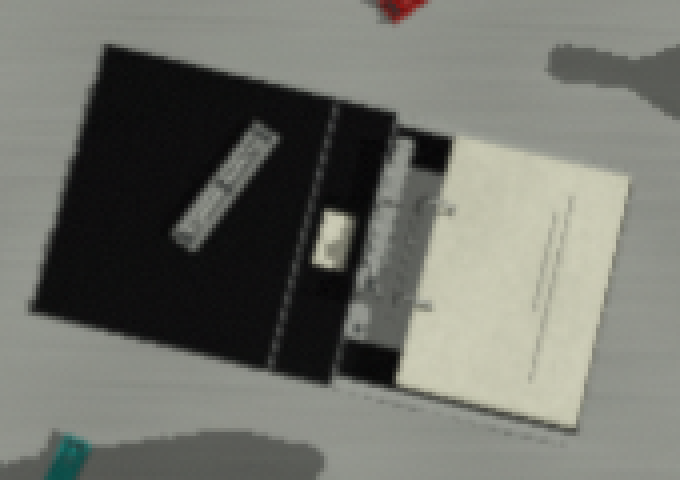

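View pics/scenec.png

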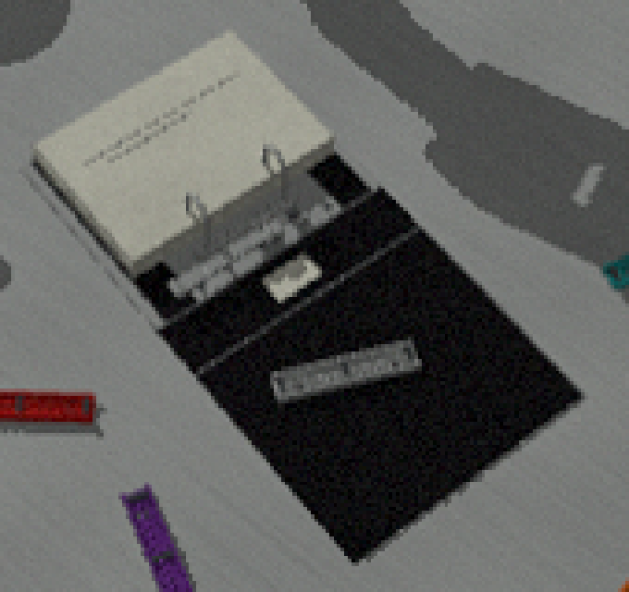

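```bash
cat > h.py <<'E'
import numpy as np,cv2
from plant import *
from scipy.optimize import least_squares
F=np.diag([1,-1,-1.])
def proj(cal,P):
    T=cal["pose"];R=F@T[:3,:3].T;t=-R@T[:3,3]
    return cv2.projectPoints(np.array(P,float),cv2.Rodrigues(R)[0],t,np.array(cal["camera_matrix"]),np.array(cal["D"]))[0][:,0]
def f2w(p,P):  # file (x,y,th) -> world
    P=np.array(P,float);c,s=np.cos(p[2]),np.sin(p[2])
    return np.c_[p[0]+c*P[:,0]-s*P[:,1],p[1]+s*P[:,0]+c*P[:,1],P[:,2]]
def ray(cal,uv):
    T=cal["pose"];n=cv2.undistortPoints(np.array(uv,float).reshape(-1,1,2),np.array(cal["camera_matrix"]),np.array(cal["D"]))[:,0]
    d=np.c_[n,np.ones(len(n))]@F@T[:3,:3].T;return T[:3,3],d
def onz(cal,uv,z):
    o,d=ray(cal,uv);return o+d*((z-o[2])/d[:,2])[:,None]
E
python3 - <<'E'
from h import *
ct,cs=get_calibration("top"),get_calibration("scene")
ft=lambda a:(np.array(a,float)+.5)/4-.5+[165,140]
fs=lambda a:(np.array(a,float)+.5)/3.7-.5+[190,130]
cov=np.array([[.1175,.316,.003],[-.1175,.316,.003],[.1175,.062,.003],[-.1175,.062,.003]])
pap=lambda h:np.array([[.105,.012,h],[-.105,.012,h],[.105,-.136,h],[-.105,-.136,h]])
ot=ft([(105,44),(30,313),(397,112),(331,384),(453,138),(396,385),(630,178),(577,430)])
os_=fs([(355,562),(582,397),(160,328),(378,188),(135,268),(333,137),(35,152),(230,30)])
def res(p):
    W=f2w(p,np.r_[cov,pap(p[3])]);return np.r_[proj(ct,W)-ot,proj(cs,W)-os_].ravel()
r=least_squares(res,[.5,-.02,-.25,.03],loss="soft_l1");print(np.round(r.x,4));print(np.round(r.fun.reshape(-1,2),1).tolist())
for c,uv in((ct,ft([(262,121),(281,135),(193,250),(172,236)])),(cs,fs([(413,340),(421,368),(280,402),(273,377)]))):
    q=onz(c,uv,.010);m=q.mean(0);d=q[0]+q[1]-q[2]-q[3];print(np.round(m,4),np.arctan2(d[1],d[0]),np.linalg.norm(d)/2)
E
```

```text
[ 0.5113 -0.0409 -0.2166  0.0255]
[[-0.1, 0.1], [-0.1, 0.1], [0.2, 0.5], [-0.2, 0.9], [0.3, -0.5], [-0.4, -0.1], [0.0, 0.1], [-0.6, -0.4], [-0.2, 0.2], [0.6, -0.7], [-0.9, 0.6], [0.8, -0.6], [-0.8, -0.6], [0.2, 0.7], [-0.7, -0.7], [-0.1, 1.0]]
[0.5741 0.134  0.01  ] -0.6176326868372725 0.12071921484451564
[0.5728 0.1381 0.01  ] 2.5511375017730584 0.11669729721460982
```

Call:
apply_moves:
  targets:
    - {"translation":[0,0,0],"twist":0.92,"hand":0.5}
    - {"translation":[0,0,0],"twist":0.92,"hand":0.5}
    - {"translation":[0,0,0],"twist":0.92,"hand":0.5}
    - {"translation":[0,0,0],"twist":0.92,"hand":0.5}
    - {"translation":[0,0,0],"twist":0.92,"hand":0.5}
    - {"translation":[0,0,0],"twist":0.9,"hand":0.5}
    - {"translation":[0.15,-0.4,0],"twist":0,"hand":0.5}
    - {"translation":[0.15,-0.4,0],"twist":0,"hand":0.5}

```text
time: 1.7
tool_pos: [0.2501, -0.519, 0.2531]
tool_rot: [-0.0, 0.994, -0.11, 0.0]
contact_force: [0.4, -0.7, 1.1]
gripper_width: 0.495
grasp_force: 0.0
```

Call:
apply_moves:
  targets:
    - {"translation":[0.15,-0.4,0],"twist":0,"hand":0.5}
    - {"translation":[0.15,-0.4,0],"twist":0,"hand":0.5}
    - {"translation":[0.15,-0.4,0],"twist":0,"hand":0.5}
    - {"translation":[0.15,-0.4,0],"twist":0,"hand":0.5}
    - {"translation":[0.15,-0.4,0],"twist":0,"hand":0.5}
    - {"translation":[0.15,-0.4,0],"twist":0,"hand":0.5}
    - {"translation":[0.15,-0.4,0],"twist":0,"hand":0.5}
    - {"translation":[0.15,-0.4,0],"twist":0,"hand":0.5}

```text
time: 2.5
tool_pos: [0.4373, -0.2313, 0.2536]
tool_rot: [0.0, 0.994, -0.109, 0.0]
contact_force: [0.3, -0.3, -0.3]
gripper_width: 0.5
grasp_force: 0.0
```

Call:
apply_moves:
  targets:
    - {"translation":[0.15,-0.4,0],"twist":0,"hand":0.5}
    - {"translation":[0.15,-0.4,0],"twist":0,"hand":0.5}
    - {"translation":[0.15,-0.4,0],"twist":0,"hand":0.5}
    - {"translation":[0,-0.4,0],"twist":0,"hand":0.5}
    - {"translation":[0,-0.4,0],"twist":0,"hand":0.5}
    - {"translation":[0,0,0],"twist":0,"hand":0.5}

```text
time: 3.1
tool_pos: [0.5243, -0.0436, 0.2534]
tool_rot: [-0.001, 0.994, -0.106, 0.0]
contact_force: [-0.2, -0.9, -0.2]
gripper_width: 0.499
grasp_force: 0.0
```

```bash
cat >> h.py <<'E'
def plan(P,yaw,s=None):
    s=s or state();q=np.array(s["tool_rot"]);from scipy.spatial.transform import Rotation as Ro
    R=Ro.from_quat(q[[1,2,3,0]]).as_matrix();y=np.arctan2(R[1,0],R[0,0])
    tw=-(yaw-y);tw=(tw+np.pi/2)%np.pi-np.pi/2
    print("t",round(s["time"],2),"tcp",np.round(s["tool_pos"],4),"yaw",round(y,4),"tilt",np.round(R[2,:2],3),"w",round(s["gripper_width"],3),"F",np.round(s["contact_force"],1))
    print("shift mm",np.round(R.T@(np.array(P)-s["tool_pos"])*1000,1),"turn",round(tw,4))
E
python3 - <<'E'
from h import *
plan([.5975,-.0076,.03],-.2166)
c=get_calibration("wrist");im=grab_frame("wrist");cv2.imwrite("pics/w1.png",im[:,:,::-1]);np.save("w1.npy",c,allow_pickle=True)
print(np.round(c["camera_matrix"],1).tolist(),np.round(c["D"],3),np.round(c["pose"],4).tolist())
E
```

```text
t 3.1 tcp [ 0.5243 -0.0436  0.2534] yaw -0.2126 tilt [ 0.    -0.001] w 0.499 F [-0.2 -0.9 -0.2]
shift mm [ 63.9 -50.3 223.5] turn 0.004
[[339.0, 0.0, 258.2], [0.0, 339.0, 192.9], [0.0, 0.0, 1.0]] [0.024 0.    0.    0.    0.   ] [[-0.2104, 0.9329, 0.2921, 0.5994], [-0.9776, -0.2007, -0.0634, -0.0602], [-0.0005, -0.299, 0.9543, 0.3741], [0.0, 0.0, 0.0, 1.0]]
```

View pics/w1.png

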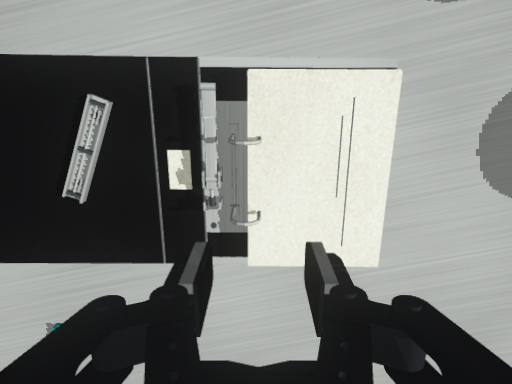

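Run:
```python
from h import *
c=np.load("w1.npy",allow_pickle=True).item()
cov=np.array([[.1175,.115,.003],[-.1175,.115,.003],[.1175,.062,.003],[-.1175,.062,.003]])
pap=lambda h:np.array([[.105,.012,h],[-.105,.012,h],[.105,-.136,h],[-.105,-.136,h]])
o=np.array([(148,57),(164,263),(199,57),(207,262),(248,69),(247,266),(401,69),(379,267)],float)
r=least_squares(lambda p:(proj(c,f2w(p,np.r_[cov,pap(p[3])]))-o).ravel(),[.511,-.04,-.217,.026],loss="soft_l1");print(np.round(r.x,4),np.round(r.fun.reshape(-1,2),1).tolist())
p=r.x
A=f2w(p,[[-.04,0,.066],[.04,0,.066],[.077,.051,.025],[-.04,.028,.008],[.04,.028,.008],[.075,-.007,.005],[.075,.062,.005],[-.075,.062,.005],[.093,.044,.025],[.093,.058,.025]]);uv=proj(c,A);print(np.round(uv,1).tolist())
q=onz(c,[(91,95),(112,100),(82,202),(63,196)],.013);d=q[0]+q[1]-q[2]-q[3];print("bar",np.round(q.mean(0),4),np.arctan2(d[1],d[0]),np.linalg.norm(d)/2)
im=cv2.imread("pics/w1.png")
big=cv2.resize(im[70:250,50:290],None,fx=3.2,fy=3.2,interpolation=2)
for u in uv:
    k=tuple(np.int32(((u+.5)-[50,70])*3.2));cv2.drawMarker(big,k,(0,0,255),0,10,1)
cv2.imwrite("pics/w1c.png",big)
```

```text
[ 0.5117 -0.042  -0.2194  0.0307] [[-1.6, -0.9], [0.2, -0.0], [-0.1, -0.2], [0.6, 1.2], [-0.7, 0.1], [0.7, -0.3], [2.6, 0.8], [-0.8, -0.2]]
[[258.8, 224.9], [259.5, 143.6], [208.2, 99.2], [234.3, 205.0], [233.2, 134.7], [266.3, 101.0], [200.5, 100.4], [206.1, 231.9], [214.8, 82.2], [200.4, 82.1]]
bar [0.5737 0.1331 0.013 ] -0.621020172605802 0.11886492257656374
```

View pics/w1c.png

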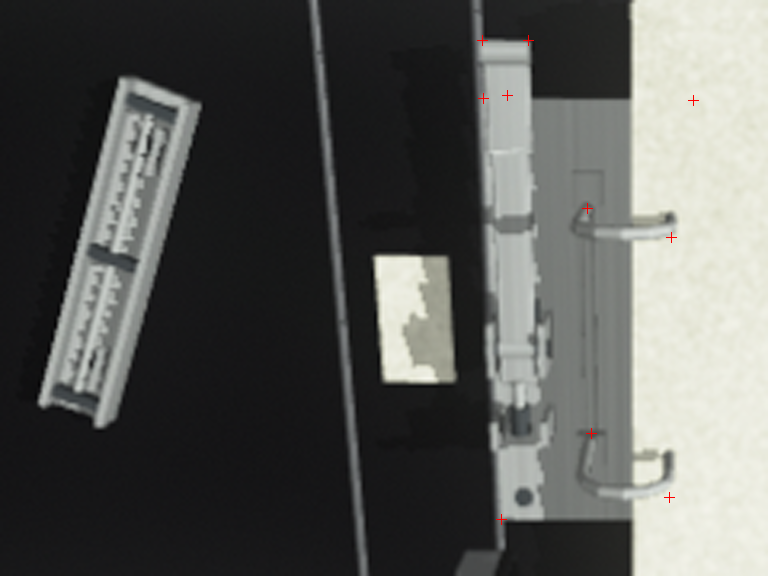

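Run:
```python
from h import *
p=[.5117,-.042,-.2194]
plan(f2w(p,[[.078,.051,.036]])[0],p[2])
```

```text
t 3.15 tcp [ 0.5241 -0.0455  0.2534] yaw -0.2142 tilt [0. 0.] w 0.5 F [-1.1 -0.4  0.7]
shift mm [ 65.4 -51.4 217.4] turn 0.0052
```

Call:
apply_moves:
  targets:
    - {"translation":[0.33,-0.26,0],"twist":0.05,"hand":0.4}
    - {"translation":[0.324,-0.254,0.1],"twist":0,"hand":0.4}
    - {"translation":[0,0,0.4],"twist":0,"hand":0.4}
    - {"translation":[0,0,0.4],"twist":0,"hand":0.4}
    - {"translation":[0,0,0.4],"twist":0,"hand":0.4}
    - {"translation":[0,0,0.3],"twist":0,"hand":0.4}
    - {"translation":[0,0,0],"twist":0,"hand":0.4}
    - {"translation":[0,0,0],"twist":0,"hand":0.4}

```text
time: 3.95
tool_pos: [0.5989, -0.0125, 0.0936]
tool_rot: [0.0, 0.994, -0.112, -0.0]
contact_force: [1.0, -0.1, 0.3]
gripper_width: 0.404
grasp_force: 0.0
```

Run:
```python
from h import *
p=[.5117,-.042,-.2194]
plan(f2w(p,[[.078,.051,.036]])[0],p[2])
c=get_calibration("wrist");im=grab_frame("wrist");cv2.imwrite("pics/w2.png",im[:,:,::-1])
```

```text
t 3.95 tcp [ 0.5989 -0.0125  0.0936] yaw -0.2244 tilt [-0.  0.] w 0.404 F [ 1.  -0.1  0.3]
shift mm [-0.7 -3.3 57.6] turn -0.005
```

View pics/w2.png

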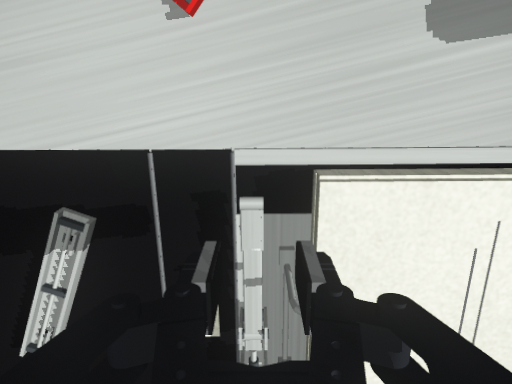

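Call:
apply_moves:
  targets:
    - {"translation":[0,-0.03,0.15],"twist":-0.05,"hand":0.4}
    - {"translation":[0,0,0.15],"twist":0,"hand":0.4}
    - {"translation":[0,0,0.15],"twist":0,"hand":0.4}
    - {"translation":[0,0,0.126],"twist":0,"hand":0.4}
    - {"translation":[0,0,0],"twist":0,"hand":0.4}
    - {"translation":[0,0,0],"twist":0,"hand":0.05}
    - {"translation":[0,0,0],"twist":0,"hand":0.05}
    - {"translation":[0,0,0],"twist":0,"hand":0.05}

```text
time: 4.8
tool_pos: [0.5997, -0.0085, 0.036]
tool_rot: [-0.0, 0.994, -0.109, 0.0]
contact_force: [-0.2, 0.7, -1.7]
gripper_width: 0.139
grasp_force: 58.6
```

Call:
apply_moves:
  targets:
    - {"translation":[-0.004,0,-0.083],"twist":0,"hand":0.05}
    - {"translation":[-0.012,0,-0.082],"twist":0,"hand":0.05}
    - {"translation":[-0.021,0,-0.08],"twist":0,"hand":0.05}
    - {"translation":[-0.028,0,-0.078],"twist":0,"hand":0.05}

```text
time: 5.2
tool_pos: [0.5897, -0.0063, 0.0666]
tool_rot: [-0.0, 0.994, -0.109, -0.004]
contact_force: [-10.5, 3.2, -7.0]
gripper_width: 0.136
grasp_force: 58.9
```

Call:
apply_moves:
  targets:
    - {"translation":[-0.036,0,-0.075],"twist":0,"hand":0.05}
    - {"translation":[-0.043,0,-0.071],"twist":0,"hand":0.05}
    - {"translation":[-0.05,0,-0.066],"twist":0,"hand":0.05}
    - {"translation":[-0.057,0,-0.061],"twist":0,"hand":0.05}
    - {"translation":[-0.062,0,-0.055],"twist":0,"hand":0.05}

```text
time: 5.7
tool_pos: [0.565, -0.0008, 0.0993]
tool_rot: [-0.0, 0.994, -0.109, -0.005]
contact_force: [-7.1, 2.9, -8.2]
gripper_width: 0.136
grasp_force: 60.3
```

Call:
apply_moves:
  targets:
    - {"translation":[0,0,0],"twist":0,"hand":0.4}
    - {"translation":[0,0,0],"twist":0,"hand":0.4}
    - {"translation":[0,0,0],"twist":0,"hand":0.4}
    - {"translation":[0,0,-0.3],"twist":0,"hand":0.4}
    - {"translation":[0,0,-0.4],"twist":0,"hand":0.4}
    - {"translation":[0,0,-0.4],"twist":0,"hand":0.4}
    - {"translation":[0,0,0],"twist":0,"hand":0.4}
    - {"translation":[0,0,0],"twist":0,"hand":0.4}

```text
time: 6.5
tool_pos: [0.5704, -0.0021, 0.2135]
tool_rot: [0.0, 0.994, -0.109, 0.002]
contact_force: [-0.0, 0.1, -0.5]
gripper_width: 0.404
grasp_force: 0.0
```

Run:
```python
from h import *
p=[.5117,-.042,-.2194]
plan([.5737,.1331,.15],-.621)
plan(f2w(p,[[-.06,0,.25]])[0],p[2])
```

```text
t 6.5 tcp [ 0.5704 -0.0021  0.2135] yaw -0.2183 tilt [ 0.005 -0.   ] w 0.404 F [-0.   0.1 -0.5]
shift mm [ -26.4 -132.7   63.4] turn 0.4027
t 6.5 tcp [ 0.5704 -0.0021  0.2135] yaw -0.2183 tilt [ 0.005 -0.   ] w 0.404 F [-0.   0.1 -0.5]
shift mm [-108.5   51.6  -37.1] turn 0.0011
```

Call:
apply_moves:
  targets:
    - {"translation":[-0.26,0.26,0],"twist":0,"hand":0.4}
    - {"translation":[-0.26,0.26,0],"twist":0,"hand":0.4}
    - {"translation":[0,0,0],"twist":0,"hand":0.4}
    - {"translation":[0,0,0],"twist":0,"hand":0.4}
    - {"translation":[0,0,0],"twist":0,"hand":0.4}

```text
time: 7.0
tool_pos: [0.5073, -0.0411, 0.2103]
tool_rot: [-0.0, 0.994, -0.109, -0.0]
contact_force: [-0.1, -0.1, 0.3]
gripper_width: 0.395
grasp_force: 0.0
```

Run:
```python
from h import *
p=[.5117,-.042,-.2194]
plan([.5737,.1331,.15],-.621)
c=get_calibration("wrist");im=grab_frame("wrist");cv2.imwrite("pics/w3.png",im[:,:,::-1]);np.save("w3.npy",c,allow_pickle=True)
A=f2w(p,[[-.04,0,.05],[.04,0,.05],[-.04,.0,.0307],[.04,.0,.0307],[.105,.012,.0307],[-.04,.029,.06],[.04,.029,.06]]);uv=proj(c,A);print(np.round(uv,1).tolist())
big=cv2.resize(im[90:240,190:360,::-1],None,fx=4,fy=4,interpolation=2)
for u in uv: cv2.drawMarker(big,tuple(np.int32(((u+.5)-[190,90])*4)),(0,0,255),0,8,1)
cv2.imwrite("pics/w3c.png",big)
```

```text
t 7.0 tcp [ 0.5073 -0.0411  0.2103] yaw -0.218 tilt [-0.001 -0.   ] w 0.395 F [-0.1 -0.1  0.3]
shift mm [  27.2 -184.4   60.3] turn 0.403
[[257.5, 218.8], [257.7, 127.8], [257.6, 211.2], [257.7, 125.2], [243.0, 43.8], [223.9, 223.1], [221.0, 129.2]]
```

View pics/w3c.png

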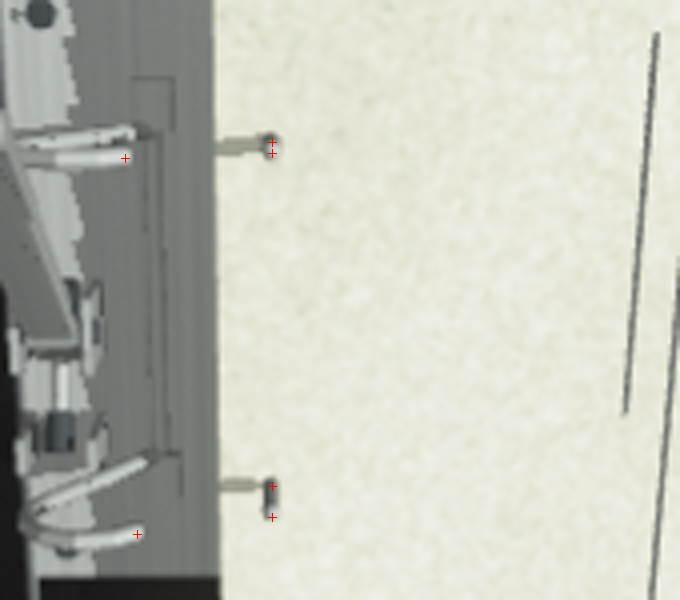

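Run:
```python
from h import *
g=cv2.imread("pics/w3.png",0)
print(g[121:133,251:264]);print(g[206:223,251:264])
```

```text
[[224 224 224 224 225 227 227 225 224 224 226 228 229]
 [225 224 223 223 225 224 211 218 227 225 225 226 226]
 [225 223 213 181 179 159 138 161 204 227 226 225 226]
 [181 180 174 151 129  94  91 115 162 204 225 225 225]
 [155 154 155 150 122  99 135 154 163 197 222 223 225]
 [156 156 155 150 128 125 170 193 193 200 223 224 226]
 [154 155 155 146 117 132 179 208 214 207 227 228 228]
 [208 208 210 209 184 122 166 195 205 213 230 229 229]
 [226 225 225 227 217 158 149 183 202 223 230 229 228]
 [229 227 226 226 224 210 201 208 215 225 229 229 226]
 [233 231 227 224 223 221 219 218 220 224 227 228 226]
 [233 232 229 225 222 222 222 222 222 223 225 226 225]]
[[229 227 225 225 228 228 226 227 231 233 235 233 230]
 [227 226 225 228 233 233 229 228 229 232 234 234 231]
 [229 228 227 231 234 233 227 220 229 231 233 232 228]
 [193 193 205 231 225 189 163 172 214 229 230 229 227]
 [156 155 169 194 178 111  94 126 183 224 228 228 229]
 [155 156 158 159 141  84  94 120 169 221 229 229 229]
 [157 157 175 207 183  85  94 119 169 222 231 231 231]
 [210 210 216 226 200  84  95 119 168 220 230 230 230]
 [230 230 230 228 202  84  94 119 168 221 232 232 230]
 [231 231 232 231 206  84  91 117 169 223 234 235 232]
 [230 231 233 229 187  95 125 151 181 225 235 234 234]
 [230 230 231 225 170 117 161 190 204 224 233 231 233]
 [227 228 227 227 199 128 174 203 212 220 231 230 231]
 [227 228 228 230 218 146 171 196 212 226 230 230 231]
 [231 230 229 230 227 214 215 219 225 230 230 229 227]
 [231 231 231 230 230 231 231 230 231 232 231 229 227]
 [230 232 232 232 231 231 231 231 231 232 232 229 228]]
```

Call:
apply_moves:
  targets:
    - {"translation":[0.07,-0.46,0],"twist":0,"hand":0.5}
    - {"translation":[0.07,-0.46,0],"twist":0,"hand":0.5}
    - {"translation":[0.07,-0.46,0],"twist":0,"hand":0.5}
    - {"translation":[0.06,-0.46,0.1],"twist":1,"hand":0.5}
    - {"translation":[0,0,0.25],"twist":1,"hand":0.5}
    - {"translation":[0,0,0.25],"twist":1,"hand":0.5}
    - {"translation":[0,0,0],"twist":1,"hand":0.5}
    - {"translation":[0,0,0],"twist":0,"hand":0.5}

```text
time: 7.85
tool_pos: [0.5729, 0.1333, 0.1491]
tool_rot: [0.0, 0.953, -0.303, -0.001]
contact_force: [-0.3, -0.0, 0.6]
gripper_width: 0.499
grasp_force: 0.0
```

Call:
apply_moves:
  targets:
    - {"translation":[0,0,0],"twist":0,"hand":0.5}
    - {"translation":[0,0,0],"twist":0,"hand":0.5}

```text
time: 8.05
tool_pos: [0.574, 0.1327, 0.1517]
tool_rot: [-0.0, 0.953, -0.303, 0.001]
contact_force: [-0.7, -0.3, 0.8]
gripper_width: 0.499
grasp_force: 0.0
```

Run:
```python
from h import *
b=[.5737,.1331,-.621]
plan([.5737,.1331,.03],-.621)
c=get_calibration("wrist");im=grab_frame("wrist");cv2.imwrite("pics/w4.png",im[:,:,::-1]);np.save("w4.npy",c,allow_pickle=True)
A=f2w(b,[[.059,.011,.013],[.059,-.011,.013],[-.059,.011,.013],[-.059,-.011,.013],[.04,.001,.007],[-.04,.001,.007]]);uv=proj(c,A);print(np.round(uv,1).tolist())
o=np.int32(uv.mean(0))-[50,95]
big=cv2.resize(im[o[1]:o[1]+190,o[0]:o[0]+100,::-1],(316,600),interpolation=2)
mk=big.copy()
for u in uv: cv2.drawMarker(mk,tuple(np.int32(((u+.5)-o)*3.16)),(0,0,255),0,8,1)
cv2.imwrite("pics/w4c.png",np.hstack([big,mk]))
```

```text
t 8.05 tcp [0.574  0.1327 0.1517] yaw -0.6166 tilt [ 0.001 -0.001] w 0.499 F [-0.7 -0.3  0.8]
shift mm [ -0.6  -0.  121.7] turn 0.0044
[[243.5, 112.6], [273.0, 112.7], [244.6, 255.0], [270.5, 255.1], [256.8, 137.1], [256.5, 231.6]]
```

View pics/w4c.png

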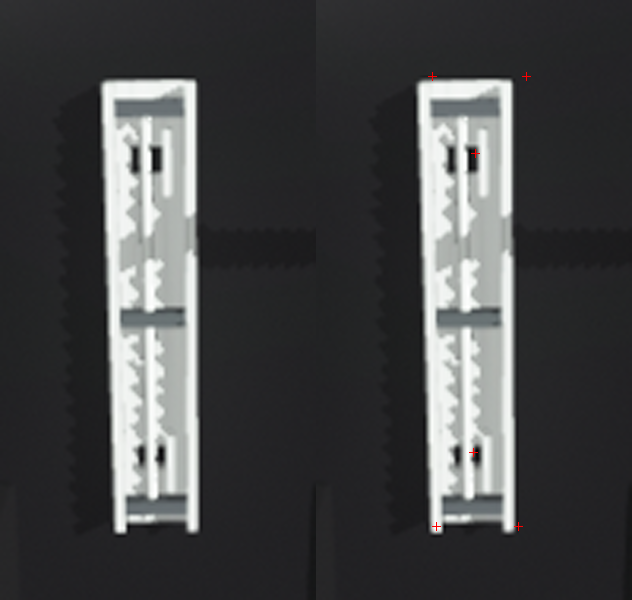

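Run:
```python
from h import *
c=np.load("w4.npy",allow_pickle=True).item()
b=[.5737,.1331,-.621]
A=f2w(b,[[.059,.011,.013],[.059,-.011,.013],[-.059,.011,.013],[-.059,-.011,.013],[.04,.001,.007],[-.04,.001,.007]])
o=np.int32(proj(c,A).mean(0))-[50,95]
px=np.array([(103,81),(196,81),(115,532),(198,532)])/3.16-.5+o
r=least_squares(lambda p:(proj(c,f2w(p,[[.059,.011,.013],[.059,-.011,.013],[-.059,.011,.013],[-.059,-.011,.013]]))-px).ravel(),b)
print(np.round(r.x,4),np.round(r.fun,1))
h=onz(c,np.array([(147,159),(152,455)])/3.16-.5+o,.007);C,S=np.cos(r.x[2]),np.sin(r.x[2]);d=h[:,:2]-r.x[:2]
print("holes in bar",np.round(np.c_[C*d[:,0]+S*d[:,1],-S*d[:,0]+C*d[:,1]],4))
plan([r.x[0],r.x[1],.03],r.x[2])
```

```text
[ 0.574   0.1357 -0.6044] [ 0.   0.5  0.   0.2  0.2 -0.3 -0.2 -0.6]
holes in bar [[ 0.04    0.001 ]
 [-0.0395  0.001 ]]
t 8.1 tcp [0.5739 0.1326 0.1518] yaw -0.6171 tilt [ 0.001 -0.001] w 0.501 F [ 0.3 -0.3  0.4]
shift mm [ -1.9  -2.5 121.8] turn -0.0127
```

Call:
apply_moves:
  targets:
    - {"translation":[-0.019,-0.025,0.3],"twist":-0.13,"hand":0.5}
    - {"translation":[0,0,0.3],"twist":0,"hand":0.5}
    - {"translation":[0,0,0.3],"twist":0,"hand":0.5}
    - {"translation":[0,0,0.2],"twist":0,"hand":0.5}
    - {"translation":[0,0,0.1],"twist":0,"hand":0.5}
    - {"translation":[0,0,0.05],"twist":0,"hand":0.5}
    - {"translation":[0,0,0],"twist":0,"hand":0.5}
    - {"translation":[0,0,0],"twist":0,"hand":0.5}

```text
time: 8.9
tool_pos: [0.5742, 0.1357, 0.0273]
tool_rot: [-0.0, 0.955, -0.298, 0.001]
contact_force: [0.3, 0.3, 1.0]
gripper_width: 0.5
grasp_force: 0.0
```

Run:
```python
from h import *
plan([.574,.1357,.0265],-.6044)
```

```text
t 8.9 tcp [0.5742 0.1357 0.0273] yaw -0.6051 tilt [ 0.002 -0.002] w 0.5 F [0.3 0.3 1. ]
shift mm [-0.2  0.2  0.8] turn -0.0007
```

Call:
apply_moves:
  targets:
    - {"translation":[0,0,0],"twist":0,"hand":0.15}
    - {"translation":[0,0,0],"twist":0,"hand":0.15}
    - {"translation":[0,0,0],"twist":0,"hand":0.15}
    - {"translation":[0,0,0],"twist":0,"hand":0.15}
    - {"translation":[0,0,0],"twist":0,"hand":0.15}

```text
time: 9.4
tool_pos: [0.5743, 0.1358, 0.0274]
tool_rot: [-0.001, 0.955, -0.298, 0.001]
contact_force: [-0.1, -0.4, 7.1]
gripper_width: 0.237
grasp_force: 60.6
```

Call:
apply_moves:
  targets:
    - {"translation":[0,0,-0.1],"twist":0,"hand":0.15}
    - {"translation":[0,0,-0.3],"twist":0,"hand":0.15}
    - {"translation":[0,0,-0.4],"twist":0,"hand":0.15}
    - {"translation":[0,0,-0.4],"twist":-0.95,"hand":0.15}
    - {"translation":[0,0,-0.4],"twist":-0.95,"hand":0.15}
    - {"translation":[0,0,0],"twist":-0.95,"hand":0.15}
    - {"translation":[0,0,0],"twist":-0.95,"hand":0.15}
    - {"translation":[0,0,0],"twist":0,"hand":0.15}

```text
time: 10.2
tool_pos: [0.5728, 0.1356, 0.1862]
tool_rot: [-0.0, 0.994, -0.112, 0.0]
contact_force: [-0.0, -0.8, -1.4]
gripper_width: 0.234
grasp_force: 59.8
```

Run:
```python
from h import *
p=[.5117,-.042,-.2194]
plan(f2w(p,[[0,.0003,.187]])[0],p[2])
```

```text
t 10.2 tcp [0.5728 0.1356 0.1862] yaw -0.2253 tilt [ 0. -0.] w 0.234 F [-0.  -0.8 -1.4]
shift mm [-19.9 186.5  -0.8] turn -0.0059
```

Call:
apply_moves:
  targets:
    - {"translation":[-0.04,0.37,0],"twist":-0.06,"hand":0.15}
    - {"translation":[-0.04,0.37,0],"twist":0,"hand":0.15}
    - {"translation":[-0.04,0.37,0],"twist":0,"hand":0.15}
    - {"translation":[-0.04,0.37,0],"twist":0,"hand":0.15}
    - {"translation":[-0.04,0.385,0],"twist":0,"hand":0.15}
    - {"translation":[0,0,0.3],"twist":0,"hand":0.15}
    - {"translation":[0,0,0.3],"twist":0,"hand":0.15}
    - {"translation":[0,0,0],"twist":0,"hand":0.15}

```text
time: 11.0
tool_pos: [0.5088, -0.0415, 0.1207]
tool_rot: [-0.001, 0.994, -0.111, -0.005]
contact_force: [-0.5, -0.1, -1.5]
gripper_width: 0.233
grasp_force: 59.8
```

Call:
apply_moves:
  targets:
    - {"translation":[0,0,0],"twist":0,"hand":0.15}
    - {"translation":[0,0,0],"twist":0,"hand":0.15}

```text
time: 11.2
tool_pos: [0.5139, -0.042, 0.1276]
tool_rot: [0.0, 0.994, -0.109, 0.001]
contact_force: [0.5, -0.2, -0.4]
gripper_width: 0.232
grasp_force: 59.8
```

Run:
```python
from h import *
p=[.5117,-.042,-.2194]
plan(f2w(p,[[0,.0003,.1]])[0],p[2])
s=state();zb=s["tool_pos"][2]-.0244; print("zb",zb)
c=get_calibration("wrist");im=grab_frame("wrist");cv2.imwrite("pics/w5.png",im[:,:,::-1]);np.save("w5.npy",c,allow_pickle=True)
b=[*s["tool_pos"][:2],-.2194]
B=f2w(b,[[.059,.011,zb+.01],[.059,-.011,zb+.01],[.0435,.005,zb+.004],[.0435,-.003,zb+.004],[.0365,.005,zb+.004],[.0365,-.003,zb+.004]])
A=f2w(p,[[-.04,0,.05],[.04,0,.05],[.04,0,.0307],[.105,.012,.0307]]);uv=proj(c,np.r_[B,A]);print(np.round(uv,1).tolist())
big=cv2.resize(im[100:290,205:310,::-1],None,fx=3.1,fy=3.1,interpolation=2);mk=big.copy()
for u in uv: cv2.drawMarker(mk,tuple(np.int32(((u+.5)-[205,100])*3.1)),(0,0,255),0,8,1)
cv2.imwrite("pics/w5c.png",np.hstack([big,mk]))
```

```text
t 11.2 tcp [ 0.5139 -0.042   0.1276] yaw -0.2194 tilt [0.003 0.   ] w 0.232 F [ 0.5 -0.2 -0.4]
shift mm [-2.2  0.2 27.6] turn 0.0
zb 0.10316014830496972
[[229.6, 133.8], [285.1, 133.8], [245.6, 168.6], [264.4, 168.6], [245.8, 184.4], [264.3, 184.4], [258.3, 275.1], [258.3, 155.8], [258.3, 150.1], [238.0, 40.0]]
```

View pics/w5c.png

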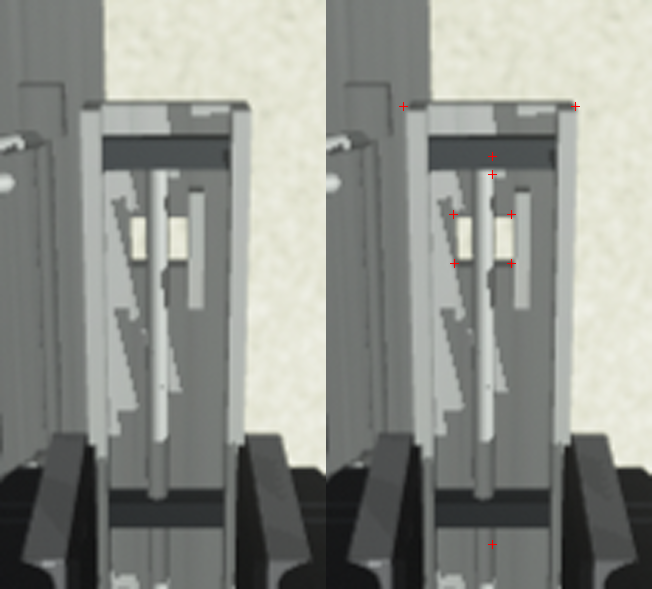

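Call:
apply_moves:
  targets:
    - {"translation":[-0.019,-0.004,0.2],"twist":0,"hand":0.15}
    - {"translation":[0,0,0.2],"twist":0,"hand":0.15}
    - {"translation":[0,0,0.056],"twist":0,"hand":0.15}
    - {"translation":[0,0,0],"twist":0,"hand":0.15}
    - {"translation":[0,0,0],"twist":0,"hand":0.15}
    - {"translation":[0,0,0],"twist":0,"hand":0.15}
    - {"translation":[0,0,0],"twist":0,"hand":0.15}

```text
time: 11.95
tool_pos: [0.5118, -0.0414, 0.0814]
tool_rot: [0.0, 0.994, -0.109, 0.001]
contact_force: [-0.7, -1.3, -1.3]
gripper_width: 0.238
grasp_force: 59.8
```

Run:
```python
from h import *
p=[.5117,-.042,-.2194]
plan(f2w(p,[[0.0003,.0008,.0744]])[0],p[2])
```

```text
t 11.95 tcp [ 0.5118 -0.0414  0.0814] yaw -0.2192 tilt [0.002 0.   ] w 0.238 F [-0.7 -1.3 -1.3]
shift mm [ 0.3 -0.1  7. ] turn 0.0002
```

Call:
apply_moves:
  targets:
    - {"translation":[0,0,0.03],"twist":0,"hand":0.15}
    - {"translation":[0,0,0.03],"twist":0,"hand":0.15}
    - {"translation":[0,0,0.03],"twist":0,"hand":0.15}
    - {"translation":[0,0,0],"twist":0,"hand":0.15}

```text
time: 12.35
tool_pos: [0.5111, -0.0412, 0.0707]
tool_rot: [0.0, 0.994, -0.109, 0.0]
contact_force: [1.8, 0.0, -1.4]
gripper_width: 0.234
grasp_force: 59.7
```

Call:
apply_moves:
  targets:
    - {"translation":[0,0,0.02],"twist":0,"hand":0.15}
    - {"translation":[0,0,0.02],"twist":0,"hand":0.15}
    - {"translation":[0,0,0],"twist":0,"hand":0.15}

```text
time: 12.65
tool_pos: [0.5118, -0.0411, 0.0683]
tool_rot: [-0.0, 0.994, -0.109, 0.001]
contact_force: [0.8, 1.6, -0.1]
gripper_width: 0.232
grasp_force: 59.9
```

Call:
apply_moves:
  targets:
    - {"translation":[0,0,0.02],"twist":0,"hand":0.15}
    - {"translation":[0,0,0.02],"twist":0,"hand":0.15}
    - {"translation":[0,0,0],"twist":0,"hand":0.15}

```text
time: 12.95
tool_pos: [0.5112, -0.0409, 0.0627]
tool_rot: [-0.0, 0.994, -0.109, 0.0]
contact_force: [4.0, 2.2, -2.3]
gripper_width: 0.234
grasp_force: 59.7
```

Call:
apply_moves:
  targets:
    - {"translation":[0,0,0.02],"twist":0,"hand":0.15}
    - {"translation":[0,0,0.02],"twist":0,"hand":0.15}
    - {"translation":[0,0,0],"twist":0,"hand":0.15}

```text
time: 13.25
tool_pos: [0.5111, -0.0411, 0.0589]
tool_rot: [-0.0, 0.994, -0.109, 0.0]
contact_force: [3.7, 1.9, -1.7]
gripper_width: 0.235
grasp_force: 59.7
```

Call:
apply_moves:
  targets:
    - {"translation":[0.008,0,0.01],"twist":0,"hand":0.15}
    - {"translation":[0,0,0.01],"twist":0,"hand":0.15}
    - {"translation":[0,0,0],"twist":0,"hand":0.15}
    - {"translation":[0,0,0],"twist":0,"hand":0.15}

```text
time: 13.65
tool_pos: [0.5113, -0.0412, 0.0567]
tool_rot: [-0.0, 0.994, -0.109, -0.001]
contact_force: [0.1, 1.8, -0.9]
gripper_width: 0.234
grasp_force: 59.7
```

Call:
apply_moves:
  targets:
    - {"translation":[0,0,0.01],"twist":0,"hand":0.15}
    - {"translation":[0,0,0.01],"twist":0,"hand":0.15}
    - {"translation":[0,0,0],"twist":0,"hand":0.15}

```text
time: 13.95
tool_pos: [0.5116, -0.0413, 0.0549]
tool_rot: [-0.0, 0.994, -0.109, -0.0]
contact_force: [1.2, 2.7, -0.6]
gripper_width: 0.231
grasp_force: 59.8
```

Call:
apply_moves:
  targets:
    - {"translation":[0,0,0.01],"twist":0,"hand":0.15}
    - {"translation":[0,0,0.01],"twist":0,"hand":0.15}
    - {"translation":[0,0,0],"twist":0,"hand":0.15}

```text
time: 14.25
tool_pos: [0.5118, -0.0414, 0.0533]
tool_rot: [-0.0, 0.994, -0.109, -0.0]
contact_force: [0.1, 4.0, 1.0]
gripper_width: 0.232
grasp_force: 60.0
```

Call:
apply_moves:
  targets:
    - {"translation":[0,0,0.01],"twist":0,"hand":0.15}
    - {"translation":[0,0,0],"twist":0,"hand":0.15}

```text
time: 14.45
tool_pos: [0.5119, -0.0413, 0.0523]
tool_rot: [-0.0, 0.994, -0.109, 0.0]
contact_force: [-0.6, 2.7, 3.4]
gripper_width: 0.233
grasp_force: 60.2
```

Call:
apply_moves:
  targets:
    - {"translation":[0,0,0.01],"twist":0,"hand":0.15}
    - {"translation":[0,0,0],"twist":0,"hand":0.15}

```text
time: 14.65
tool_pos: [0.5119, -0.0414, 0.0513]
tool_rot: [-0.0, 0.994, -0.109, 0.0]
contact_force: [-0.7, 3.2, 3.2]
gripper_width: 0.235
grasp_force: 60.3
```

Call:
apply_moves:
  targets:
    - {"translation":[0,0,0.01],"twist":0,"hand":0.15}
    - {"translation":[0,0,0],"twist":0,"hand":0.15}
    - {"translation":[0,0,0],"twist":0,"hand":0.15}

```text
time: 14.95
tool_pos: [0.512, -0.0414, 0.051]
tool_rot: [0.0, 0.994, -0.109, -0.0]
contact_force: [-2.3, 3.2, 8.7]
gripper_width: 0.232
grasp_force: 60.8
```

Run:
```python
from h import *
s=state();print(s["contact_force"],s["tool_pos"])
for i in range(3):
    grab_frame("wrist");s=state();print(np.round(s["contact_force"],1),s["tool_pos"][2])
```

```text
[-2.31244141  3.18846535  8.67253825] [ 0.5120079  -0.0413869   0.05096536]
[-3.1  3.2  7.9] 0.05095431610217159
[-4.1  3.7  7.8] 0.05097847241504497
[-3.1  3.6  7.4] 0.05094544878496633
```

Call:
apply_moves:
  targets:
    - {"translation":[0,0,0],"twist":0,"hand":0.38}
    - {"translation":[0,0,0],"twist":0,"hand":0.38}
    - {"translation":[0,0,0],"twist":0,"hand":0.38}
    - {"translation":[0,0,-0.05],"twist":0,"hand":0.38}
    - {"translation":[0,0,-0.3],"twist":0,"hand":0.38}
    - {"translation":[0,0,-0.4],"twist":0,"hand":0.38}
    - {"translation":[0,0,-0.4],"twist":0,"hand":0.38}
    - {"translation":[0,0,-0.4],"twist":0,"hand":0.3}

```text
time: 15.9
tool_pos: [0.5111, -0.0415, 0.2063]
tool_rot: [0.0, 0.994, -0.109, -0.001]
contact_force: [-0.3, -0.9, -0.2]
gripper_width: 0.302
grasp_force: 0.0
```

Call:
apply_moves:
  targets:
    - {"translation":[0,0,0],"twist":0,"hand":0.0}
    - {"translation":[0,0,0],"twist":0,"hand":0.0}
    - {"translation":[0,0,0],"twist":0,"hand":0.0}

```text
time: 16.2
tool_pos: [0.5108, -0.0413, 0.2035]
tool_rot: [-0.0, 0.994, -0.109, -0.001]
contact_force: [-0.6, 0.1, -0.7]
gripper_width: 0.006
grasp_force: 0.0
```

Run:
```python
from h import *
p=[.5117,-.042,-.2194]
plan(f2w(p,[[0.07,.051,.2]])[0],p[2])
c=get_calibration("wrist");im=grab_frame("wrist");np.save("w6.npy",c,allow_pickle=True)
mk=im[:,:,::-1].copy()
for zb in(.0265,.030):
    uv=proj(c,f2w(p,[[x,y,zb+.01] for x in(.059,-.059) for y in(.011,-.011)]+[[.04,0,.05],[-.04,0,.05]]));print(np.round(uv,1).tolist())
    for u in uv: cv2.drawMarker(mk,tuple(np.int32(u+.5)),(0,0,255) if zb<.03 else (0,255,0),0,6,1)
cv2.imwrite("pics/w6.png",mk)
# left panel: zoom of bar region
cv2.imwrite("pics/w6c.png",np.hstack([cv2.resize(im[60:260,190:330,::-1],(399,570),interpolation=2),cv2.resize(mk[60:260,190:330],(399,570),interpolation=2)]))
```

```text
t 16.2 tcp [ 0.5108 -0.0413  0.2035] yaw -0.2193 tilt [-0.003  0.   ] w 0.006 F [-0.6  0.1 -0.7]
shift mm [ 71.  -50.5   3.3] turn 0.0001
[[244.8, 107.3], [271.5, 107.3], [246.3, 238.2], [269.9, 238.2], [258.2, 132.8], [258.1, 225.0]]
[[244.6, 107.6], [271.7, 107.6], [246.1, 239.9], [270.1, 239.9], [258.2, 132.8], [258.1, 225.0]]
```

Run:
```python
from h import *
for d in regions_of("wrist","bar")[:3]:
    m=d["pixels"].astype(np.uint8);print(d["score"],m.sum(),cv2.boundingRect(m),cv2.minAreaRect(cv2.findNonZero(m)))
for d in recognise("wrist","bar")[:3]: print(d["score"],np.round(d["point"],4))
for c in("top","scene"):
    grab_frame(c);print(c,[(round(d["score"],2),np.round(d["point"],4).tolist()) for d in recognise(c,"bar")])
g=cv2.cvtColor(cv2.imread("pics/w6.png"),6)
```

```text
0.71 3181 (244, 108, 28, 131) ((257.5, 173.0), (130.0, 27.0), 90.0)
0.62 504 (25, 343, 26, 27) ((37.5, 356.0), (26.0, 25.0), 90.0)
0.81 [0.3598 0.2521 0.0025]
0.57 [ 0.5197 -0.0394  0.0309]
top [(0.61, [0.3071, 0.2689, 0.0057]), (0.56, [0.5037, -0.039, 0.0347]), (0.56, [0.785, 0.1307, 0.0073]), (0.53, [0.7628, -0.0448, 0.0063])]
scene [(0.71, [0.3091, 0.2653, 0.0052]), (0.66, [0.7853, 0.1336, 0.005]), (0.65, [0.7624, -0.0428, 0.0055]), (0.55, [0.5155, -0.0433, 0.0392])]
```

Call:
apply_moves:
  targets:
    - {"translation":[0.245,-0.253,0],"twist":0,"hand":0}
    - {"translation":[0.245,-0.252,0],"twist":0,"hand":0}
    - {"translation":[0,0,0.35],"twist":0,"hand":0}
    - {"translation":[0,0,0.35],"twist":0,"hand":0}
    - {"translation":[0,0,0],"twist":0,"hand":0}
    - {"translation":[0,0,0],"twist":0,"hand":0}
    - {"translation":[0,0,0],"twist":0,"hand":0}

```text
time: 17.25
tool_pos: [0.5719, -0.003, 0.1375]
tool_rot: [0.0, 0.994, -0.109, 0.002]
contact_force: [0.6, -0.4, 0.4]
gripper_width: 0.001
grasp_force: 0.0
```

Run:
```python
from h import *
p=[.5117,-.042,-.2194]
plan(f2w(p,[[0.048,.051,.1255]])[0],p[2])
```

```text
t 17.25 tcp [ 0.5719 -0.003   0.1375] yaw -0.2194 tilt [ 0.003 -0.   ] w 0.001 F [ 0.6 -0.4  0.4]
shift mm [-2.3  0.2 12. ] turn -0.0
```

Call:
apply_moves:
  targets:
    - {"translation":[0,0,0.12],"twist":0,"hand":0}
    - {"translation":[0.045,0,0.045],"twist":0,"hand":0}
    - {"translation":[0.045,0,0.045],"twist":0,"hand":0}
    - {"translation":[0.035,0,0.035],"twist":0,"hand":0}
    - {"translation":[0.035,0,0.035],"twist":0,"hand":0}
    - {"translation":[0,0,0],"twist":0,"hand":0}

```text
time: 17.85
tool_pos: [0.5896, -0.0069, 0.1108]
tool_rot: [0.0, 0.994, -0.11, 0.004]
contact_force: [0.8, -0.2, 8.8]
gripper_width: 0.001
grasp_force: 4.3
```

Run:
```python
from h import *
p=[.5117,-.042,-.2194]
plan(f2w(p,[[0.0722,.051,.1018]])[0],p[2])
```

```text
t 17.85 tcp [ 0.5896 -0.0069  0.1108] yaw -0.2196 tilt [ 0.008 -0.001] w 0.001 F [ 0.8 -0.2  8.8]
shift mm [3.7 0.3 9. ] turn -0.0002
```

Call:
apply_moves:
  targets:
    - {"translation":[0.031,0,0.038],"twist":0,"hand":0}
    - {"translation":[0.031,0,0.038],"twist":0,"hand":0}
    - {"translation":[0.027,0,0.041],"twist":0,"hand":0}
    - {"translation":[0.027,0,0.041],"twist":0,"hand":0}
    - {"translation":[0.022,0,0.043],"twist":0,"hand":0}
    - {"translation":[0.022,0,0.043],"twist":0,"hand":0}

```text
time: 18.45
tool_pos: [0.6062, -0.0105, 0.0869]
tool_rot: [0.0, 0.994, -0.11, 0.005]
contact_force: [3.6, -0.9, 6.8]
gripper_width: 0.003
grasp_force: 3.3
```

Call:
apply_moves:
  targets:
    - {"translation":[0.018,0,0.045],"twist":0,"hand":0}
    - {"translation":[0.018,0,0.045],"twist":0,"hand":0}
    - {"translation":[0.014,0,0.047],"twist":0,"hand":0}
    - {"translation":[0.014,0,0.047],"twist":0,"hand":0}
    - {"translation":[0.008,0,0.048],"twist":0,"hand":0}
    - {"translation":[0.008,0,0.048],"twist":0,"hand":0}

```text
time: 19.05
tool_pos: [0.6085, -0.0112, 0.0532]
tool_rot: [-0.0, 0.994, -0.109, -0.001]
contact_force: [-0.7, -0.6, -0.9]
gripper_width: 0.001
grasp_force: 0.0
```

Run:
```python
from h import *
p=[.5117,-.042,-.2194]
plan(f2w(p,[[0.087,.051,.047]])[0],p[2])
```

```text
t 19.05 tcp [ 0.6085 -0.0112  0.0532] yaw -0.2192 tilt [-0.003  0.   ] w 0.001 F [-0.7 -0.6 -0.9]
shift mm [-0.8  0.1  6.2] turn 0.0002
```

Call:
apply_moves:
  targets:
    - {"translation":[-0.04,0,0.03],"twist":0,"hand":0}
    - {"translation":[0,0,0.03],"twist":0,"hand":0}
    - {"translation":[0,0,0],"twist":0,"hand":0}
    - {"translation":[0,0,0],"twist":0,"hand":0}

```text
time: 19.45
tool_pos: [0.6056, -0.0104, 0.0489]
tool_rot: [-0.0, 0.994, -0.109, -0.0]
contact_force: [-1.7, 0.4, 1.7]
gripper_width: 0.001
grasp_force: 0.9
```

Call:
apply_moves:
  targets:
    - {"translation":[0,0,0.01],"twist":0,"hand":0}
    - {"translation":[0,0,0],"twist":0,"hand":0}

```text
time: 19.65
tool_pos: [0.6057, -0.0104, 0.0486]
tool_rot: [-0.0, 0.994, -0.109, -0.0]
contact_force: [-3.7, 0.6, 6.1]
gripper_width: 0.003
grasp_force: 3.2
```

Call:
apply_moves:
  targets:
    - {"translation":[0,0,0.008],"twist":0,"hand":0}
    - {"translation":[0,0,0],"twist":0,"hand":0}

```text
time: 19.85
tool_pos: [0.6058, -0.0104, 0.0485]
tool_rot: [-0.0, 0.994, -0.109, -0.0]
contact_force: [-5.1, 1.1, 9.6]
gripper_width: 0.001
grasp_force: 4.9
```

Call:
apply_moves:
  targets:
    - {"translation":[0,0,-0.05],"twist":0,"hand":0}
    - {"translation":[0,0,-0.35],"twist":0,"hand":0}
    - {"translation":[0,0,-0.4],"twist":0,"hand":0}
    - {"translation":[0,0,-0.4],"twist":0,"hand":0}
    - {"translation":[-0.4,0.2,-0.4],"twist":0,"hand":0}
    - {"translation":[-0.4,0.3,0],"twist":0,"hand":0}
    - {"translation":[0,0,0],"twist":0,"hand":0}
    - {"translation":[0,0,0],"twist":0,"hand":0}

```text
time: 20.65
tool_pos: [0.5233, -0.0404, 0.2001]
tool_rot: [-0.0, 0.994, -0.11, 0.0]
contact_force: [0.4, 0.8, 0.2]
gripper_width: 0.002
grasp_force: 0.0
```

Run:
```python
from h import *
p=[.5117,-.042,-.2194]
s=state();print(s["tool_pos"],s["time"])
c=get_calibration("wrist");im=grab_frame("wrist");cv2.imwrite("pics/w7.png",im[:,:,::-1])
for q in("bar","handle","arches"):
    for d in regions_of("wrist",q)[:2]:
        m=d["pixels"].astype(np.uint8);print(q,round(d["score"],2),m.sum(),cv2.boundingRect(m))
P=lambda L:print(np.round(proj(c,f2w(p,L)),0).tolist())
print("bar corners pred");P([[x,y,.038] for x in(.059,-.059) for y in(.011,-.011)])
print("lever down pred strip corners");P([[x,y,.025] for x in(-.005,.093) for y in(.044,.058)])
print("lever up end");P([[.0495,.044,.103],[.0495,.058,.103]])
print("arches shut top/tips, hinge");P([[x,y,z] for x in(.04,-.04) for y,z in((.028,.008),(.014,.066),(0,.05))])
print("arches open");P([[x,y,z] for x in(.04,-.04) for y,z in((.05,.064),(.029,.06))])
```

```text
[ 0.52334435 -0.04036121  0.20013046] 20.65
bar 0.57 2756 (247, 122, 29, 118)
bar 0.55 172 (28, 355, 22, 14)
handle 0.95 1826 (192, 80, 24, 125)
bar corners pred
[[249.0, 124.0], [276.0, 124.0], [250.0, 253.0], [274.0, 253.0]]
lever down pred strip corners
[[214.0, 193.0], [199.0, 193.0], [209.0, 80.0], [192.0, 80.0]]
lever up end
[[196.0, 149.0], [174.0, 149.0]]
arches shut top/tips, hinge
[[232.0, 141.0], [245.0, 153.0], [263.0, 149.0], [234.0, 222.0], [246.0, 248.0], [262.0, 240.0]]
arches open
[[198.0, 152.0], [226.0, 151.0], [203.0, 247.0], [228.0, 245.0]]
```

```bash
python3 -c "
from plant import *
print(job_done())"
```

```text
the job is handed in; nothing more can be done
None
```

The job is handed in after 21 s of robot time, with no verdict returned. I lifted the lever and the rings opened, slid the steel bar down the posts until it bore on the sheets with about 8 N, then pressed the lever fully down with about 10 N. The final wrist-camera check matched a lowered lever and a seated bar; the arches themselves were not detected, so I infer from the lever that the rings are shut.

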